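# Dispense one soap into the gift box

## Robot

A 6-joint arm with a two-finger parallel gripper is mounted at the origin on the work surface. World frame = base frame: x ahead of the robot, y to its left, z up, the work surface at z = 0. Lengths are in m, angles in degrees, forces in N, time in s.
With the tool pointing down it reaches from about 0.25 to 0.725 m from the base axis. Payload 9.7 kg.
Tool frame: the origin (TCP) lies where the fingers leave the gripper's body, on its centre line; the fingertips stand 73 mm ahead of it and the grasp point (between the pads) lies 54 mm ahead of it; y points along the fingers, x is the direction in which the jaws open and shut, and the axes are right-handed (so a half turn about y gives the same grasp; the last joint's range is limited). The gripper opens to 85 mm and grips with 20 to 120 N. Pads are 22 mm wide; open, the fingers measure 114 mm over their backs; the gripper's body (76 mm by 85 mm) begins 54 mm behind the grasp point. The pads swing forward as they close: fully open they stand 13 mm farther back than shut.
Start: joints at [-69.786, 4.979, 10.078, 95.1, 0, 90], TCP at [0.19, -0.516, 0.304] pointing down, gripper open.
Joint ranges: [-179.16, 179.16], [-48.56, 103.87], [-65.8, 70.77], [-126.05, 130.52], [-82.76, 87.17], [-180, 180]. Speed limits (degrees/s): [127.2, 127.2, 147.25, 180, 180, 180].

## Interface

Orientations are given as [roll, pitch, yaw] about the fixed x, y, z axes, in that order (R = Rz(yaw) Ry(pitch) Rx(roll)).
In Python, from workcell import sensors, imaging, bot, models gives the robot as it stands.
- The arm moves only by the tool arm_command, never from a script. Its argument "rows" is one flat list of numbers, 7 for each row, row after row: the shift along the tool's x, y, z in cm, then the turn, a rotation vector about the tool's x, y, z in degrees, then the gripper's target within -1 to 1 (fully open at 1, half-way at 0, shut at -1). A call has 1 to 12 rows; each row is the pose to reach, as a shift and turn from the pose commanded when the call began, along the tool's axes at that moment; what a row does not reach only later rows make up. A row lasts 1/12 s, in which the tool goes at most 41.7 mm and 7.16 degrees, less where a joint would pass 70% of its speed; a pose out of reach is approached as far as the arm can. A call with a gripper value outside its range is refused whole. The fingers move at their own pace and stop on an object; "force" is the grip in N (left out, the last holds). Time passes only in rows, so rows that repeat a pose let the fingers close. It gives the time, the measured TCP pose, the force and the opening at its end, in the units of the state.
- sensors.get_obs(): the state, without advancing time (a new reading comes with each control period).
- imaging.camera(name): name is "scene" or "side" or "wrist"; returns a dict with "pixels" (480x640x3 uint8, blue, green, red), "z_map" (480x640 float32, m along the optical axis (not along the pixel's ray), 0 where there is no reading), "camera_matrix" (3x3 intrinsics, pixels), "D" ([k1, k2, p1, p2, k3] as OpenCV has them; the pictures are not rectified), "world_from_camera" (4x4, takes a point from camera to world coordinates). Camera axes: x right, y up, looking along -z (the intrinsics and any distortion apply to the point x, -y, -z); pixel columns grow to the right and rows downward; lengths in m; the calibration is good to about 2 mm. A picture is of the moment at which its call begins.
- bot.job_done(): hands the job in, once; it reports no verdict.
Trained networks look in the newest picture that a camera, given by its name, has taken for a name from the list of things; names that differ only in an ending like _2 or _b are one class to them, and where a whole thing is asked for, a point or a joint stands for the part that bears it (a point fixed in the world has none). Each returns a list of dicts, best first, with "conf" (0 to 1); they miss things now and then, are a little off and sometimes report something else, mostly with a low value. They report only what shows in the picture. A call takes as long as a camera call.
- models.search_frame(thing, camera): "extent" ([centre column, centre row, width, height] in pixels, round what is visible of it).
- models.spot_point(thing, camera): "location" ([column, row] in pixels: a listed point, or the origin of a listed thing).
The state is a dict: "time": time; "q": joint angles; "qd": joint speeds; "joint_efforts": joint torques, N m; "ee_pos": TCP position; "tcp_rot": TCP orientation; "wrist_force": force on the tool from outside, world axes, zero at the start; "torque": the same for the moment, N m; "opening": finger opening in m.
Only numpy, scipy, OpenCV 4.12 (cv2) and the standard library are available. Lean on these libraries where they do the work, as an engineer would, in place of code of your own. Each camera call takes 0.05 s, during which the arm holds its last target.

## Task

With a fingertip, press the red pad of the dispenser that holds the white soaps fully down so that its gate lifts and just one white soap slides into the empty place of the gift box below; then let the pad come all the way up so that the gate shuts in front of the next soap. Do not touch any soap, do not work the green soaps' dispenser, and leave the gift boxes and everything else on the bench where they are.

Things in the scene. Friction and masses are not known exactly. Their poses are not given: they have to be found in the camera images.
- white_dispenser: dispenser of white soaps, fixed: steel channel 54 mm wide falling at 25 degrees to its +x, on a grey stand (base 270 x 90 mm, 155 mm to -x and 115 mm to +x of the origin). Origin on the bench, z up. A lever lies lengthwise above the channel on a pivot 9 mm along x, 158 mm up: press pad at its uphill (-x) end, gate blade at its downhill end. Fixed parts reach 180 mm up, none above the pad
- white_lever (a joint): white dispenser's lever: 0 = gate shut (sprung), up to 0.34 rad at its stop as the pad goes down. Above 0.22 a soap passes under the gate and needs 1 s with the pad held down; above 0.13 a plunger holds back the next soap, so each press lets out one. The pad takes 3 N to start, 8 N near the stop. Released, it springs back to 0 and the next soap slides up to the gate
- white_pad (a point): middle of the top face of the white dispenser's red ribbed press pad (44 mm along the dispenser's x, 36 mm wide, 6 mm thick, nearly level), 218 mm above the bench at rest. From rest to the stop it goes 25 mm down and 16 mm to the dispenser's -x, on an arc about the pivot. Clear from above. This point's axes are the lever's, not the pad's
- white_box: open white gift box, 108 x 111 x 24 mm outside, walls 3 mm, loose, standing under the white dispenser's outlet. Origin: centre of its underside. A divider parts it into two places side by side; the one at its +y holds a yellow soap, the one at -y (centre 27 mm to -y, inside 102 x 51 mm) is empty and lies under the outlet
- white_soap1: white wrapped soap bar 60 x 42 x 20 mm, 55 g, at the front of the channel, against the gate. Origin: centre of its underside, x along its 60 mm length
- white_soap2: white wrapped soap bar 60 x 42 x 20 mm, 55 g, second in the queue. Origin: centre of its underside, x along its 60 mm length
- white_soap3: white wrapped soap bar 60 x 42 x 20 mm, 55 g, last in the queue. Origin: centre of its underside, x along its 60 mm length
- green_dispenser: dispenser of green soaps, fixed: steel channel 54 mm wide falling at 25 degrees to its +x, on a grey stand (base 270 x 90 mm, 155 mm to -x and 115 mm to +x of the origin). Origin on the bench, z up. A lever lies lengthwise above the channel on a pivot 9 mm along x, 158 mm up: press pad at its uphill (-x) end, gate blade at its downhill end. Fixed parts reach 180 mm up, none above the pad
- green_lever (a joint): green dispenser's lever: 0 = gate shut (sprung), up to 0.34 rad at its stop as the pad goes down. Above 0.22 a soap passes under the gate and needs 1 s with the pad held down; above 0.13 a plunger holds back the next soap, so each press lets out one. The pad takes 3 N to start, 8 N near the stop. Released, it springs back to 0 and the next soap slides up to the gate
- green_pad (a point): middle of the top face of the green dispenser's red ribbed press pad (44 mm along the dispenser's x, 36 mm wide, 6 mm thick, nearly level), 218 mm above the bench at rest. From rest to the stop it goes 25 mm down and 16 mm to the dispenser's -x, on an arc about the pivot. Clear from above. This point's axes are the lever's, not the pad's
- green_box: open white gift box, 108 x 111 x 24 mm outside, walls 3 mm, loose, standing under the green dispenser's outlet. Origin: centre of its underside. A divider parts it into two places side by side; the one at its +y holds a yellow soap, the one at -y (centre 27 mm to -y, inside 102 x 51 mm) is empty and lies under the outlet
- green_soap1: green wrapped soap bar 60 x 42 x 20 mm, 55 g, at the front of the channel, against the gate. Origin: centre of its underside, x along its 60 mm length
- green_soap2: green wrapped soap bar 60 x 42 x 20 mm, 55 g, second in the queue. Origin: centre of its underside, x along its 60 mm length
- green_soap3: green wrapped soap bar 60 x 42 x 20 mm, 55 g, last in the queue. Origin: centre of its underside, x along its 60 mm length
- mug: yellow mug, 76 mm across, 90 mm tall; origin under its centre
- tape_roll: roll of brown parcel tape lying flat, 100 mm across, 48 mm tall; origin under its centre
- spray_bottle: clear bottle with a blue cap, 60 mm across, 160 mm tall; origin under its centre
- ribbon_spool: small pink ribbon spool, 66 mm across, 25 mm tall; origin under its centre
- marker: black marker pen lying on the bench, about 120 mm long, 15 mm thick; origin under its middle
- scissors: scissors with pink handles lying flat, 160 mm long, 11 mm tall; origin near the rivet

How it is judged (in metres and radians):
On the way, in this order (a step that is already met when the one before it is completed fails the run):
1. the fingers press the white dispenser's lever down (value of joint white_lever above 0.12 rad and contact force between the fingers and white_lever above 0.5 N).
2. the front white soap has slid into the empty place of its gift box (x of white_soap1 in the frame of white_box between -0.026 and 0.026 m and y of white_soap1 in the frame of white_box between -0.042 and -0.012 m and z of white_soap1 in the frame of white_box between -0.002 and 0.012 m), for 0.2 s.
At the end, for the whole second after the job is handed in: The front white soap lies flat (within 0.12 rad) and still in the empty place of the white dispenser's gift box; the white lever is back within 0.04 rad of shut; the second and third white soaps are still behind the gate, at rest; the green lever is shut (all of step 2 and angle between white_soap1's own z axis and vertical below 0.12 rad and linear speed of each of white_soap1, white_soap2 below 0.02 m/s and value of joint each of white_lever, green_lever below 0.04 rad and x of white_soap2 in the frame of white_dispenser below 0.0404 m and x of white_soap3 in the frame of white_dispenser below -0.0141 m); the robot touches nothing.
It fails at once if a soap is touched by the robot, or lifted (contact force between any of the fingers, the arm and white_soap1 above 0.5 N or height (world z) of any of white_soap1, green_soap1 above 0.111 m or contact force between any of the fingers, the arm and white_soap2 above 0.5 N or height (world z) of any of white_soap2, green_soap2 above 0.136 m or contact force between any of the fingers, the arm and white_soap3 above 0.5 N or height (world z) of any of white_soap3, green_soap3 above 0.162 m or contact force between any of the fingers, the arm and green_soap1 above 0.5 N or contact force between any of the fingers, the arm and green_soap2 above 0.5 N or contact force between any of the fingers, the arm and green_soap3 above 0.5 N).
It fails at once if the green dispenser's lever is worked (value of joint green_lever above 0.08 rad).
It fails at once if a gift box is pushed (over 20 mm) or lifted (distance of any of white_box, green_box from where it was at the start of the episode above 0.02 m or height (world z) of any of white_box, green_box above 0.02 m).
It fails at once if something else on the bench is moved by more than 20 mm (distance of any of mug, tape_roll, spray_bottle, ribbon_spool, marker, scissors from where it was at the start of the episode above 0.02 m).
It also fails if it takes over 38 s, if anything falls off the work surface, if the arm or the gripper's body presses on something with over 40 N, if the wrist force passes 120 N, or if a joint passes its speed limit or range.

## Working session

There is one attempt and no reset: what is moved stays moved. The work goes in short steps, Python scripts to look and compute and a tool call to move; the robot and the scene stay as the last step left them, time stands still between calls to the robot, and variables do not carry over. Pictures are saved under pics/ and viewed, and the job is handed in when it is done.

Besides the shell and the picture viewer there is one more tool, called after "Emit:" as name(argument=value, ...), one argument or row to a line, values as JSON. arm_command: Moves the arm, as the interface text tells. Its arguments: {"type":"object","properties":{"rows":{"type":"array","items":{"type":"number"}},"force":{"type":"number"}},"required":["rows"]}

```bash
mkdir -p pics
cat > h.py <<'E'
import numpy as np, cv2
from workcell import sensors, imaging, bot, models
def px2w(c,u,v,z=None,r=2):
    K=np.array(c["camera_matrix"],float);D=np.array(c["D"],float);T=np.array(c["world_from_camera"])
    p=cv2.undistortPoints(np.array([[[u,v]]],float),K,D)[0,0]
    ray=np.array([p[0],-p[1],-1.])
    if z is None:
        m=c["z_map"][int(v)-r:int(v)+r+1,int(u)-r:int(u)+r+1];m=m[m>0];d=np.median(m)
    else:
        w=T[:3,:3]@ray; d=(z-T[2,3])/w[2]
    return T[:3,:3]@(ray*d)+T[:3,3]
E
python3 - <<'E'
from h import *
s=sensors.get_obs();print({k:np.round(v,3) for k,v in s.items()})
for n in ["scene","side"]:
    c=imaging.camera(n);cv2.imwrite(f"pics/{n}1.png",c["pixels"])
    for t in ["white_pad","green_pad","white_dispenser","green_dispenser","white_box","white_soap1","white_soap3","green_soap1"]:
        for d in models.spot_point(t,n)[:2]:
            u,v=d["location"]
            try:print(n,t,np.round([u,v],1),round(d["conf"],2),px2w(c,u,v).round(3), px2w(c,u,v,.218).round(3) if 'pad' in t else px2w(c,u,v,0.).round(3))
            except Exception as e: print(n,t,u,v,e)
E
```

```text
{'time': np.float64(0.0), 'q': array([-6.9786e+01,  5.0110e+00,  1.0035e+01,  9.5098e+01, -2.0000e-03,
        9.0000e+01]), 'qd': array([-0.023,  0.052, -0.007, -0.069, -0.061,  0.096]), 'joint_efforts': array([-0.0000e+00, -5.2038e+01,  4.6481e+01,  1.6000e-02, -0.0000e+00,
       -0.0000e+00]), 'ee_pos': array([ 0.19 , -0.516,  0.303]), 'tcp_rot': array([-9.0002e+01,  7.4000e-02, -6.9786e+01]), 'wrist_force': array([-0.314,  0.074, -0.714]), 'torque': array([ 0.04 , -0.032,  0.017]), 'opening': np.float64(0.085)}
scene white_pad [224.1 237.1] 0.64 [ 0.471 -0.178  0.217] [ 0.472 -0.178  0.218]
scene white_pad [336.8 237.9] 0.46 [0.535 0.113 0.073] [0.63  0.041 0.218]
scene green_pad [324.5 173.7] 0.7 [0.432 0.144 0.218] [0.433 0.144 0.218]
scene green_pad [294.4 263.4] 0.53 [ 0.498 -0.006  0.007] [ 0.635 -0.083  0.218]
scene white_dispenser [249.5 301.1] 0.76 [ 0.589 -0.192  0.096] [ 0.53  -0.171  0.   ]
scene green_dispenser [335.  237.2] 0.92 [0.489 0.141 0.01 ] [ 0.482  0.146 -0.   ]
scene green_dispenser [443.7 206.1] 0.68 [0.601 0.457 0.045] [0.575 0.492 0.   ]
scene white_box
[... 809 characters left out ...]
er [278.3 247.4] 0.88 [0.475 0.146 0.004] [0.475 0.15  0.   ]
side green_dispenser [251.3 180.9] 0.5 [0.375 0.46  0.002] [0.375 0.462 0.   ]
side white_box [366.6 325.7] 0.71 [ 0.705 -0.134  0.008] [ 0.706 -0.129  0.   ]
side white_soap1 [260.1 316.6] 0.89 [ 0.453 -0.203  0.156] [ 0.435 -0.094  0.   ]
side white_soap1 [307.5 321.5] 0.72 [ 0.556 -0.186  0.109] [ 0.556 -0.112  0.   ]
side white_soap3 [260.1 316.6] 0.89 [ 0.453 -0.203  0.156] [ 0.435 -0.094  0.   ]
side white_soap3 [307.5 321.5] 0.72 [ 0.556 -0.186  0.109] [ 0.556 -0.112  0.   ]
side green_soap1 [273.4 219.2] 0.59 [0.47  0.117 0.144] [0.457 0.27  0.   ]
side green_soap1 [249.5 212.5] 0.52 [0.407 0.131 0.157] [0.38  0.303 0.   ]
```

View pics/scene1.png

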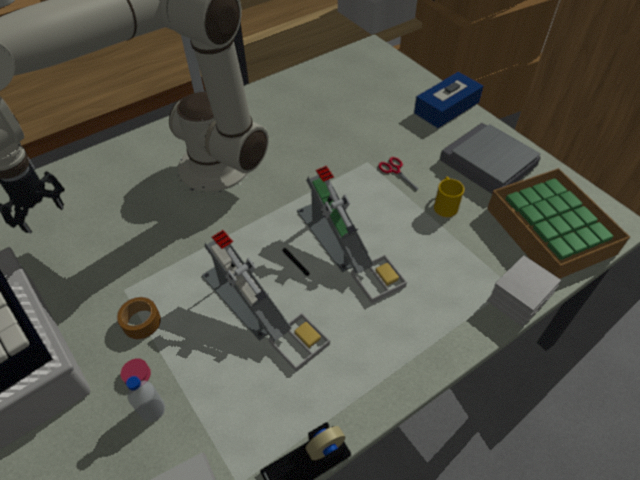

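View pics/side1.png

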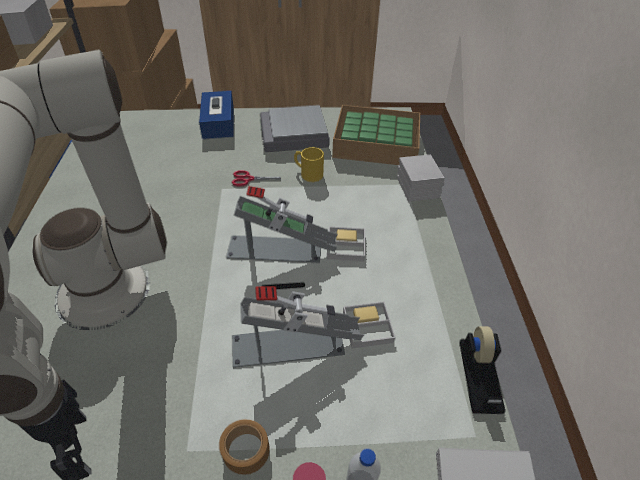

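The pictures show the white soaps' dispenser as the nearer one, with its red pad at (223,239) in scene and (266,293) in side. The green one is farther to +y, with its pad at (324,174) and (257,192). Next I'll refine the pad centre and the dispenser's yaw.

Run:
```python
from h import *
P0=np.array([.47,-.178])
for n in ["scene","side"]:
    c=imaging.camera(n);b=c["pixels"].astype(int)
    m=(b[...,2]>90)&(b[...,2]>2*b[...,1])&(b[...,2]>2*b[...,0])
    pts=np.array([px2w(c,u,v,r=0) for v,u in np.argwhere(m) if c["z_map"][v,u]>0])
    pts=pts[(np.hypot(*(pts[:,:2]-P0).T)<.05)&(pts[:,2]>.2125)]
    rc=cv2.minAreaRect(pts[:,:2].astype(np.float32))
    print(n,len(pts),pts.mean(0).round(4),np.percentile(pts[:,2],[5,50,95]).round(4),rc)
    # red-stuff, soaps
    for t in ["white_pad","white_box"]:
        for d in models.search_frame(t,n)[:2]:print(t,np.round(d["extent"]),d["conf"])
    x,y=(224,238) if n=="scene" else (290,310)
    y0,x0=max(0,y-80),max(0,x-100)
    cv2.imwrite(f"pics/{n}2.png",cv2.resize(c["pixels"][y0:y0+150,x0:x0+200],None,fx=4,fy=4,interpolation=cv2.INTER_CUBIC))
```

```text
scene 107 [ 0.4745 -0.1853  0.2178] [0.2136 0.2178 0.2223] ((0.4732065498828888, -0.1845523715019226), (0.04080967977643013, 0.030883193016052246), 5.5519256591796875)
white_pad [240. 268.  55.  72.] 0.73
white_pad [298. 344.  59.  57.] 0.28
white_box [298. 342.  60.  58.] 0.89
side 196 [ 0.469  -0.1862  0.2178] [0.2136 0.2176 0.2225] ((0.46932268142700195, -0.1832657754421234), (0.04134964197874069, 0.03467210382223129), 4.867156982421875)
white_pad [294. 307.  77.  46.] 0.68
white_pad [254. 208.  26.  15.] 0.68
white_box [370. 325.  57.  52.] 0.98
white_box [280. 210.  65.  44.] 0.19
```

```bash
cat >> h.py <<'E'
from scipy.spatial.transform import Rotation as Ro
def to_tool(target):
    s=sensors.get_obs();R=Ro.from_euler('xyz',s["tcp_rot"],degrees=True)
    return (R.inv().apply(np.array(target)-s["ee_pos"])*100).round(2)
def vec(d):
    R=Ro.from_euler('xyz',sensors.get_obs()["tcp_rot"],degrees=True);return R.inv().apply(d)
E
python3 - <<'E'
from h import *
print(to_tool([.470,-.184,.325]),to_tool([.19,-.516,.345]),vec([-15.9,-1.7,0]))
E
```

```text
[-21.5   -2.11  37.75] [-0.01 -4.11  0.  ] [-3.89832192e+00  3.70294087e-05 -1.55081619e+01]
```

View pics/side2.png

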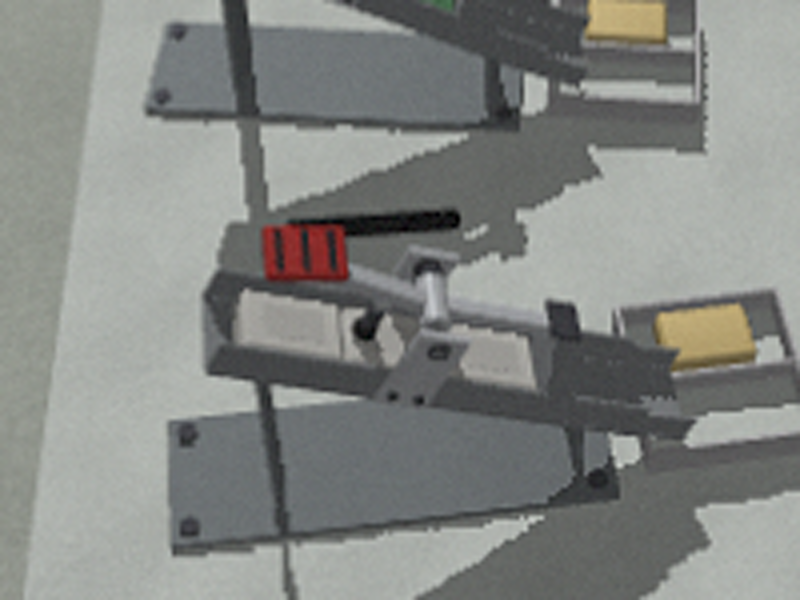

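The crop confirms white soaps under this pad. The pad is at crop (305,250) and the gate at (565,320). I'll move over it with the fingers shut.

Emit:
arm_command(
  rows=[0, -2, 0, 0, 0, 0, -1, 0, -4, 0, 0, 0, 0, -1, -2, -4, 3.5, 0, 0, 0, -1, -4, -4, 7, 0, 0, 0, -1, -6, -4, 10.5, 0, 0, 0, -1, -8, -4, 14, 0, 0, 0, -1, -10, -4, 17.5, 0, 0, 0, -1, -12, -4, 21, 0, 0, 0, -1, -14, -4, 24.5, 0, 0, 0, -1, -16, -4, 28, 0, 0, 0, -1, -18, -4, 31.5, 0, 0, 0, -1, -20, -4, 35, 0, 0, 0, -1],
  force=20,
)

```text
time: 2.2
ee_pos: [0.4502, -0.2057, 0.3442]
tcp_rot: [-90.0, -0.0, -69.8]
wrist_force: [0.2, -0.5, 0.4]
opening: 0.0
```

Emit:
arm_command(
  rows=[0, 0, 0, 0, 0, 0, -1, 0, 0, 0, 0, 0, 0, -1, 0, 0, 0, 0, 0, 0, -1],
)

```text
time: 2.45
ee_pos: [0.4493, -0.2075, 0.3439]
tcp_rot: [-90.0, -0.0, -69.7]
wrist_force: [0.4, 0.4, 0.3]
opening: -0.0
```

Run:
```python
from h import *
s=sensors.get_obs();print(s["time"],s["ee_pos"],s["tcp_rot"],s["wrist_force"],s["opening"],s["q"])
print(to_tool([.470,-.184,.310]))
for n in ["scene","side"]:
    c=imaging.camera(n)
    x,y=(224,228) if n=="scene" else (275,270)
    y0,x0=max(0,y-75),max(0,x-100)
    cv2.imwrite(f"pics/{n}3.png",cv2.resize(c["pixels"][y0:y0+150,x0:x0+200],None,fx=4,fy=4,interpolation=cv2.INTER_CUBIC))
```

```text
2.45 [ 0.44928607 -0.20751979  0.34386803] [-9.00215629e+01 -4.90030512e-03 -6.97360639e+01] [0.37657674 0.41309164 0.28382197] -1.5007811617659211e-06 [-2.47836074e+01 -1.48756816e+00  7.94197162e+00  9.94413065e+01
 -1.87221167e-02  1.34952459e+02]
[-1.49  3.39  2.76]
```

Emit:
arm_command(
  rows=[-0.7, 0, 1.4, 0, 0, 0, -1, -1.5, 1.5, 2.8, 0, 0, 0, -1, -1.5, 3.4, 2.8, 0, 0, 0, -1, -1.5, 3.4, 2.8, 0, 0, 0, -1, -1.5, 3.4, 2.8, 0, 0, 0, -1],
)

```text
time: 2.97
ee_pos: [0.4696, -0.1846, 0.3096]
tcp_rot: [-90.1, 0.1, -69.9]
wrist_force: [0.6, -0.4, 0.9]
opening: 0.0004
```

Run:
```python
from h import *
s=sensors.get_obs();print(s["time"],s["ee_pos"],s["tcp_rot"],s["wrist_force"])
print(to_tool([.470,-.184,.291]),vec([-1,-.1,0]))
for n in ["scene","side"]:
    c=imaging.camera(n)
    x,y=(224,228) if n=="scene" else (275,270)
    y0,x0=max(0,y-75),max(0,x-100)
    cv2.imwrite(f"pics/{n}4.png",cv2.resize(c["pixels"][y0:y0+150,x0:x0+200],None,fx=4,fy=4,interpolation=cv2.INTER_CUBIC))
```

```text
2.9667 [ 0.46955461 -0.18460329  0.30957677] [-9.00737028e+01  5.25327102e-02 -6.98782379e+01] [ 0.62184273 -0.39736017  0.87483564]
[-0.04  1.86  0.06] [-0.25011989  0.00148142 -0.97336419]
```

View pics/side4.png

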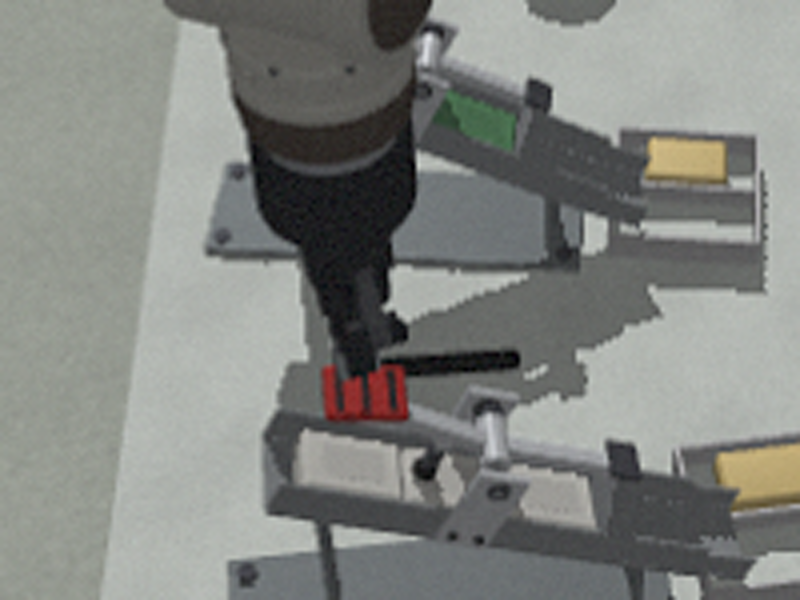

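View pics/scene4.png

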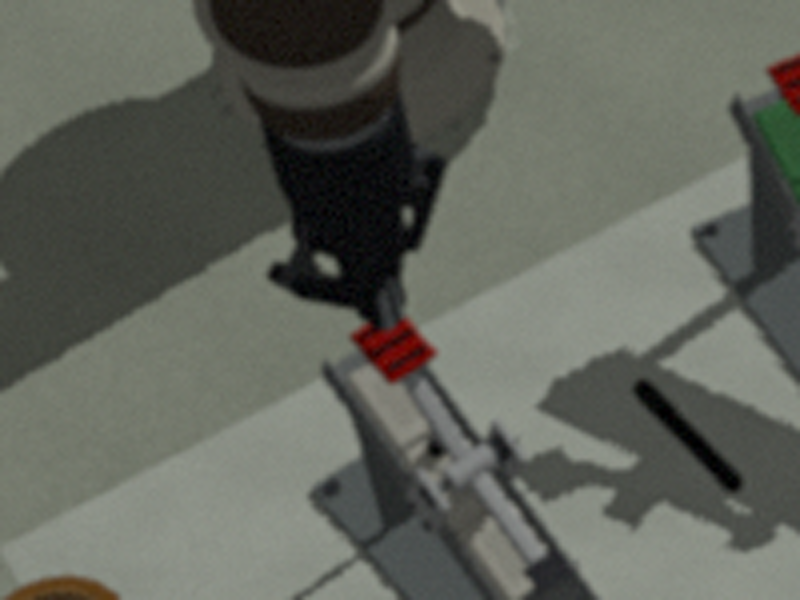

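Both views show the shut fingertips centred about 19 mm above the red pad, with side crop tip at (365,375) and scene crop tip at (390,320). I'll press along the arc, stopping just short of the stop.

Emit:
arm_command(
  rows=[0, 1, 0, 0, 0, 0, -1, 0, 1.8, 0, 0, 0, 0, -1, -0.07, 2.1, -0.25, 0, 0, 0, -1, -0.14, 2.5, -0.55, 0, 0, 0, -1, -0.2, 2.9, -0.8, 0, 0, 0, -1, -0.27, 3.3, -1.03, 0, 0, 0, -1, -0.34, 3.8, -1.3, 0, 0, 0, -1, -0.4, 4.3, -1.55, 0, 0, 0, -1, -0.4, 4.3, -1.55, 0, 0, 0, -1],
)

```text
time: 3.82
ee_pos: [0.4542, -0.1855, 0.2669]
tcp_rot: [-90.0, -0.1, -69.8]
wrist_force: [1.7, -1.2, 7.9]
opening: -0.0001
```

Emit:
arm_command(
  rows=[0, 0.15, -0.05, 0, 0, 0, -1, 0, 0.15, -0.05, 0, 0, 0, -1, 0, 0.15, -0.05, 0, 0, 0, -1, 0, 0.15, -0.05, 0, 0, 0, -1, 0, 0.15, -0.05, 0, 0, 0, -1, 0, 0.15, -0.05, 0, 0, 0, -1, 0, 0.15, -0.05, 0, 0, 0, -1, 0, 0.15, -0.05, 0, 0, 0, -1, 0, 0.15, -0.05, 0, 0, 0, -1, 0, 0.15, -0.05, 0, 0, 0, -1],
)

```text
time: 4.65
ee_pos: [0.4539, -0.1856, 0.2662]
tcp_rot: [-89.9, -0.1, -69.8]
wrist_force: [-0.2, -0.5, 8.1]
opening: 0.0002
```

Run:
```python
from h import *
s=sensors.get_obs();print(s["time"],s["ee_pos"],s["wrist_force"])
for n in ["scene","side"]:
    c=imaging.camera(n)
    x,y=(264,300) if n=="scene" else (310,300)
    y0,x0=max(0,y-75),max(0,x-100)
    cv2.imwrite(f"pics/{n}5.png",cv2.resize(c["pixels"][y0:y0+150,x0:x0+200],None,fx=4,fy=4,interpolation=cv2.INTER_CUBIC))
```

```text
4.65 [ 0.45392383 -0.1855916   0.26623659] [-0.18397297 -0.52188882  8.14762699]
```

View pics/side5.png

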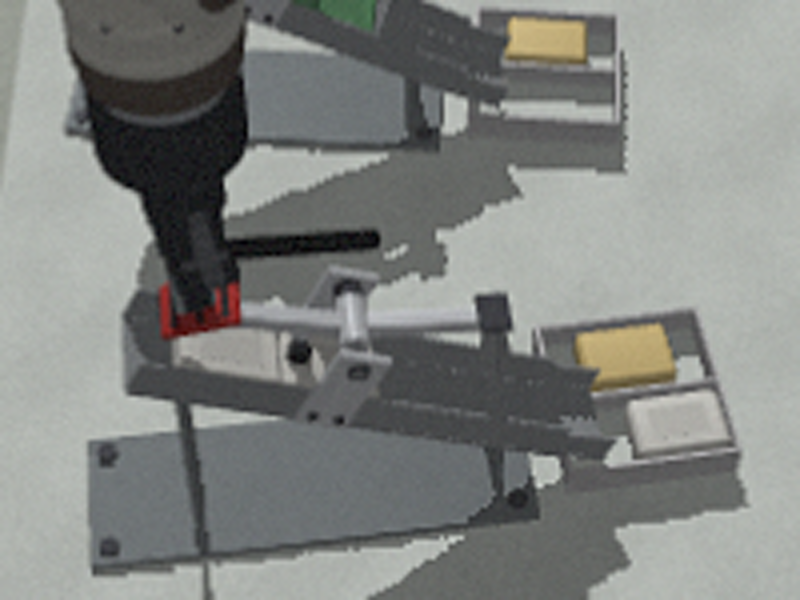

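View pics/scene5.png

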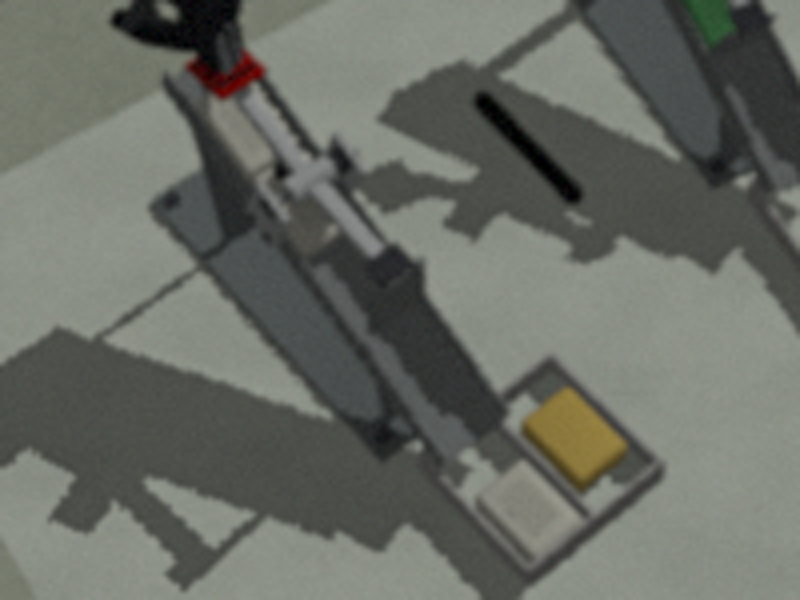

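One soap lies in the empty place (side crop (680,420), scene crop (530,510)), and the plunger is holding back the next. Now I'll release along the arc, then lift clear.

Emit:
arm_command(
  rows=[0, 0, 0, 0, 0, 0, -1, 0, 0, 0, 0, 0, 0, -1, 0.06, -0.6, 0.3, 0, 0, 0, -1, 0.14, -1.15, 0.57, 0, 0, 0, -1, 0.2, -1.55, 0.8, 0, 0, 0, -1, 0.27, -1.95, 1.05, 0, 0, 0, -1, 0.34, -2.35, 1.35, 0, 0, 0, -1, 0.4, -2.65, 1.6, 0, 0, 0, -1, 0.4, -3.5, 1.6, 0, 0, 0, -1, 0.4, -5.5, 1.6, 0, 0, 0, -1, 0.4, -7.5, 1.6, 0, 0, 0, -1, 0.4, -9, 1.6, 0, 0, 0, -1],
)

```text
time: 5.75
ee_pos: [0.4703, -0.1836, 0.3567]
tcp_rot: [-90.0, 0.0, -69.8]
wrist_force: [-0.6, -0.4, 0.4]
opening: 0.0
```

Emit:
arm_command(
  rows=[0, 0, 0, 0, 0, 0, -1, 0, 0, 0, 0, 0, 0, -1, 0, 0, 0, 0, 0, 0, -1, 0, 0, 0, 0, 0, 0, -1, 0, 0, 0, 0, 0, 0, -1, 0, 0, 0, 0, 0, 0, -1, 0, 0, 0, 0, 0, 0, -1, 0, 0, 0, 0, 0, 0, -1, 0, 0, 0, 0, 0, 0, -1, 0, 0, 0, 0, 0, 0, -1],
)

```text
time: 6.58
ee_pos: [0.4705, -0.1838, 0.3554]
tcp_rot: [-90.0, 0.0, -69.8]
wrist_force: [-0.3, 0.3, -0.3]
opening: -0.0001
```

Run:
```python
from h import *
s=sensors.get_obs();print(s["time"],s["ee_pos"],s["wrist_force"])
P0=np.array([.47,-.184])
for n in ["scene","side"]:
    c=imaging.camera(n)
    b=c["pixels"].astype(int);m=(b[...,2]>90)&(b[...,2]>2*b[...,1])&(b[...,2]>2*b[...,0])
    pts=np.array([px2w(c,u,v,r=0) for v,u in np.argwhere(m) if c["z_map"][v,u]>0])
    pts=pts[(np.hypot(*(pts[:,:2]-P0).T)<.06)&(pts[:,2]>.15)]
    print(n,len(pts),np.median(pts,0).round(4))
    for t in ["white_soap1","white_box"]:
        for d in models.spot_point(t,n)[:4]:print(t,np.round(d["location"]),round(d["conf"],2),px2w(c,*d["location"]).round(3))
    x,y=(264,300) if n=="scene" else (310,300)
    y0,x0=max(0,y-75),max(0,x-100)
    cv2.imwrite(f"pics/{n}6.png",cv2.resize(c["pixels"][y0:y0+150,x0:x0+200],None,fx=4,fy=4,interpolation=cv2.INTER_CUBIC))
```

```text
6.5833 [ 0.47046437 -0.1837575   0.35537167] [-0.25721986  0.32301816 -0.28138087]
scene 111 [ 0.4774 -0.1847  0.218 ]
white_soap1 [298. 352.] 0.74 [ 0.74  -0.151  0.023]
white_soap1 [234. 273.] 0.73 [ 0.539 -0.198  0.161]
white_soap1 [248. 294.] 0.47 [ 0.574 -0.186  0.103]
white_soap1 [334. 237.] 0.25 [0.486 0.14  0.007]
white_box [297. 342.] 0.74 [ 0.716 -0.139  0.022]
white_box [133. 374.] 0.25 [ 0.564 -0.508  0.025]
side 208 [ 0.4682 -0.1875  0.2179]
white_soap1 [379. 333.] 0.73 [ 0.731 -0.166  0.022]
white_soap1 [286. 320.] 0.6 [ 0.509 -0.194  0.129]
white_soap1 [306. 323.] 0.49 [ 0.553 -0.19   0.109]
white_box [366. 322.] 0.84 [ 0.702 -0.131  0.017]
```

View pics/side6.png

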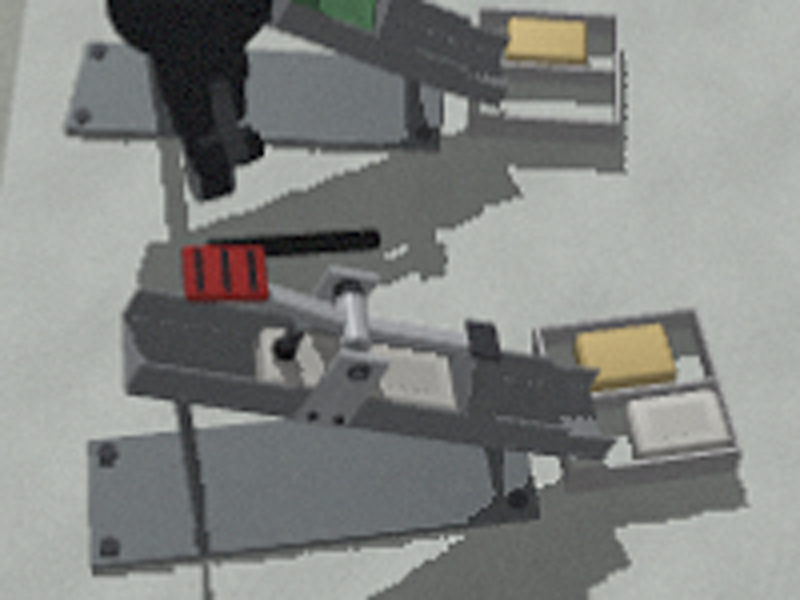

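View pics/scene6.png

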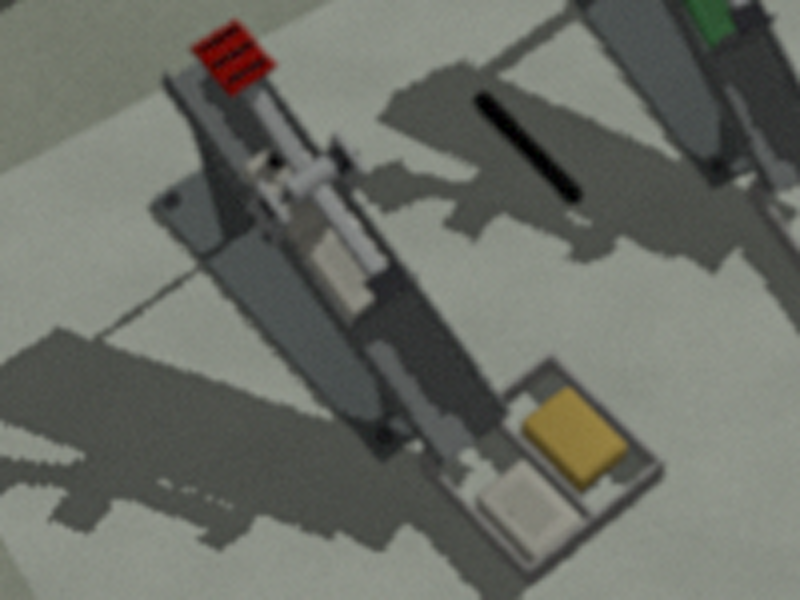

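The pad is back at 218 mm and the gate is shut at side crop (482,338). The queue has moved up behind it, and the soap lies flat in its place at (680,420) with its top at about 22 mm. I'm handing in.

```bash
python3 -c "
from h import *
print(bot.job_done())"
```

```text
the job is handed in; nothing more can be done
None
```

I pressed the white dispenser's pad once with the shut fingertips, following its arc about 25 mm down. I held it there for roughly 1 s, let it back up along the same arc, lifted clear and handed the job in at about 6.6 s. No verdict was reported.

**Last checks:**
- **Soap in the box:** one white soap lies flat in the empty place, with its top at 22–23 mm. That fits a 20 mm bar on a 3 mm floor.
- **Lever:** the white pad is back at its rest height of 218 mm and the gate is shut.
- **Queue:** the other two white soaps have slid up behind the gate.
- **Surroundings:** the green dispenser, the boxes and the marker look unmoved in the close-ups. I did not check the mug, tape roll, bottle, spool or scissors again after the press. The robot touches nothing, and the wrist force reads about 0 N.

**Disagreements and limits:**
- The cameras and networks differed by up to about 9 mm on where the pad, box and soap are.
- I did not measure the soap's position along the box precisely. It cannot be more than about 21 mm off centre inside the walls, against the 26 mm allowed.
- The force peaked at about 8 N, which is what the pad takes near its stop. I did not push harder to confirm it had reached the stop.

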